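# Sweep two stock tablets into the portion tray's trough and shut its lid

## Robot

A 6-joint arm with a two-finger parallel gripper is mounted at the origin on a cart in front of the work surface, level with it; the furniture and walls round the work are solid. World frame = base frame: x ahead of the robot, y to its left, z up, the work surface at z = 0. Lengths are in m, angles in rad, forces in N, time in s.
With the tool pointing down it reaches from about 0.35 to 0.85 m from the base axis. Payload 8.1 kg.
Tool frame: the origin (TCP) lies at the very end of the fingers, on their centre line; the grasp point (between the pads) lies robot.grip_point_offset behind it (robot.grip_point_offset is the distance from the TCP to the grasp point, in m); z points along the fingers, y is the line along which they close (so a half turn about z gives the same grasp; the last joint's range is limited). The gripper opens to 93 mm and grips with 3 to 60 N. Pads are 15 mm wide; open, the fingers measure 128 mm over their backs; the gripper's body (75 mm by 188 mm) begins 65 mm behind the grasp point.
Start: joints at [-1.207, 0.13, 1.488, -0, 1.523, -0.085], TCP at [0.26, -0.541, 0.219] pointing down, gripper open.
Joint ranges: [-2.96, 2.96], [-0.89, 2.26], [0.02, 2.5], [-1.34, 4.48], [0, 2.73], [-2.66, 2.66]. Speed limits (rad/s): [2.39, 2.39, 2.79, 3.14, 3.14, 3.14].

## Interface

Orientations are given as a rotation vector (axis times angle).
In Python, from plant import robot, eyes gives the robot as it stands. The module is installed in compiled form; this text tells all that it offers.
- The arm moves only by the tool apply_moves, never from a script. Its argument "steps" is one flat list of numbers, 7 for each row, row after row: the shift along the tool's x, y, z in units of 30 mm (1.0 is 30 mm), then the turn, a rotation vector about the tool's x, y, z in units of 6 degrees (1.0 is 6 degrees), then the opening in per cent of the stroke, from 0 (shut) to 100 (fully open). In form: [dx, dy, dz, ax, ay, az, fingers, dx, dy, dz, ax, ay, az, fingers, ...]. A call has 1 to 12 rows; each row shifts and turns the commanded pose from where the row before left it, along the tool's axes as they then stand; what a row does not reach is not made up. A row lasts 1/12 s, in which the tool goes at most 41.7 mm and 7.16 degrees, less where a joint would pass 70% of its speed; a pose out of reach is approached as far as the arm can. A call is refused whole if a number of a shift passes 1 or a number of a turn 1, either way. A call with a gripper value outside its range is refused whole. The fingers move at their own pace and stop on an object; "grip_force" is the grip in N (left out, the last holds). Time passes only in rows, so rows that do not move let the fingers close. It gives the time, the measured TCP pose, the force, the opening and the grip force at its end, in the units of the state.
- robot.read_state(): the state, without advancing time (a new reading comes with each control period).
- eyes.read_camera(name): name is "scene" or "side" or "wrist"; returns the picture (384x512x3 uint8, red, green, blue); there is no depth.
- eyes.calibration(name): a dict with "K" (3x3 intrinsics, pixels), "k1" (the pictures are not rectified: a ray, as slopes to the right and down, at radius r is drawn at 1 + k1 r^2 times it, then the intrinsics apply), "R" (3x3) and "t" (3): a world point X has camera coordinates R X + t. Camera axes: x right, y down, z forward; pixel columns grow to the right and rows downward; lengths in m; the calibration is good to about 2 mm. A picture is of the moment at which its call begins: read the wrist's pose just before it. calibration takes no time and is no camera call; for the wrist camera it gives the pose at the moment of the call.
- robot.close_job(): hands the job in; it is judged then, once.
Trained networks look in the newest picture that a camera, given by its name, has taken for a name from the list of things; names that differ only in an ending like _2 or _b are one class to them, and where a whole thing is asked for, a point or a joint stands for the part that bears it (a point fixed in the world has none). Each returns a list of dicts, best first, with "conf" (0 to 1); they miss things now and then, are a little off and sometimes report something else, mostly with a low value. They report only what shows in the picture. A call takes as long as a camera call. They do not tell look-alikes from the thing itself.
- eyes.search_frame(camera, thing): "rect" ([left, top, width, height] in pixels, round what is visible of it).
- eyes.place_of(camera, thing): "xy" ([column, row] in pixels: a listed point, or the origin of a listed thing).
The state is a dict: "t": time; "q": joint angles; "dq": joint speeds; "joint_torque": joint torques, N m; "tool_pos": TCP position; "orientation": TCP orientation; "force": force on the tool from outside, world axes, zero at the start; "wrist_torque": the same for the moment, N m; "opening": finger opening in m; "gripper_force": force on a finger pad.
Only numpy, scipy, OpenCV 4.12 (cv2) and the standard library are available. Lean on these libraries where they do the work, as an engineer would, in place of code of your own. Each camera call takes 0.05 s, during which the arm holds its last target. There are 200 camera calls.

## Task

The soup wants two stock tablets: sweep both round tablets along the deck of the white portion tray into its trough, sliding them and not picking them up. Then shut the trough's hinged lid fully. Leave the square stock block lying where it is on the deck.

Things in the scene. Friction and masses are not known exactly. Their poses are not given: they have to be found in the camera images.
- portion_tray: White tray fixed on the worktop, 176 (x) x 208 mm (y). Origin on the worktop, z up. Deck for the pieces: x +-82, y -90..50 mm, top z = 34; side rims 7 mm higher, none at the -y end. At y = 50 it drops over a steep chute (to y = 64) into the trough: floor z = 6, y 64..112, x +-82; its cheeks and outer +y wall, 6 mm thick, reach z = 46. Sweep along tray +y.
- lid (a joint): White trough lid, rad: 0 shut, grows opening. Plate 172 (tray x) x 68 x 4 mm, 80 g; ridge 6 mm high near its free edge outside. Hinge along tray x at tray y = 118.5, z = 48 mm; free edge at y = 50 when shut, at z = 116 when upright (1.57). Starts open, leaning out (+y) toward a stop at 1.92. Light hinge: pushed inward (-y) past upright it falls shut by itself in about 1 s.
- tablet_a: One of two equal round brown stock tablets: disc 36 mm across, 15 mm thick, about 20 g. Origin: centre of its underside. It starts flat on the tray's deck (underside z = 34 mm); the two tablets and the square block lie in a row across the deck, about 50 mm apart along the tray's x, in any order.
- tablet_b: The other round stock tablet, the same as tablet_a.
- square_block: Square brown stock block of the same material, 34 x 34 x 15 mm, about 22 g, in the same row on the deck as the round tablets. Origin: centre of its underside. It is the extra one and stays.
Mind the look-alikes: they are no part of the job. What is shaped like the tablet_a but black, turquoise or yellow is not meant.

How it is judged:
By the outcome, as a careful person would: the job done as asked, in the order asked, and still so for the second after the job is handed in, with the robot touching nothing.
It also fails if it takes over 48 s, if anything falls off the work surface, if the arm or the gripper's body presses on something with over 40 N, if the wrist force passes 120 N, or if a joint passes its speed limit or range.

## Working session

There is one attempt and no reset: what is moved stays moved. The work goes in short steps, Python scripts to look and compute and a tool call to move; the robot and the scene stay as the last step left them, time stands still between calls to the robot, and variables do not carry over. Pictures are saved under pics/ and viewed, at most 10 in all, crops included, and the job is handed in when it is done.

Besides the shell and the picture viewer there is one more tool, called after "Call:" by a JSON object that holds its "op" and its "data". apply_moves: Moves the arm, as the interface text tells. Its arguments: {"type":"object","properties":{"steps":{"type":"array"},"grip_force":{"type":"number"}},"required":["steps"]}

```bash
mkdir -p pics; cat > h.py <<'E'
import numpy as np, cv2
from plant import robot, eyes
def ray(cam,uv,cal=None):
    c=cal or eyes.calibration(cam); K=np.array(c["K"]);R=np.array(c["R"]);t=np.array(c["t"]);k=c["k1"]
    d=cv2.undistortPoints(np.array([[uv]],float),K,np.array([k,0,0,0.]))[0,0]
    return -R.T@t, R.T@np.array([d[0],d[1],1])
def onz(cam,uv,z,cal=None):
    o,d=ray(cam,uv,cal); return o+d*(z-o[2])/d[2]
def proj(cam,X,cal=None):
    c=cal or eyes.calibration(cam); R=np.array(c["R"])
    return cv2.projectPoints(np.atleast_2d(np.array(X,float)),cv2.Rodrigues(R)[0],np.array(c["t"],float),np.array(c["K"]),np.array([c["k1"],0,0,0.]))[0][:,0]
def save(cam,name):
    im=eyes.read_camera(cam); cv2.imwrite("pics/"+name,im[:,:,::-1]); return im
E
python3 - <<'E'
from h import *
for c in("scene","side"):
    im=save(c,c+"0.png")
    for th in("portion_tray","lid","tablet_a","square_block"):
        for p in eyes.place_of(c,th)[:6]:
            print(c,th,round(p["conf"],2),np.round(p["xy"]),np.round(onz(c,p["xy"],0 if th=="portion_tray" else .034),3))
a=[cv2.imread(f"pics/{c}0.png") for c in("scene","side")]
cv2.imwrite("pics/both.png",cv2.resize(np.vstack(a),(0,0),fx=.78,fy=.78))
s=robot.read_state();print(s["tool_pos"],s["orientation"],s["t"],robot.grip_point_offset)
E
```

```text
Traceback (most recent call last):
ValueError: it knows: portion_tray, square_block, tablet
```

View pics/scene0.png

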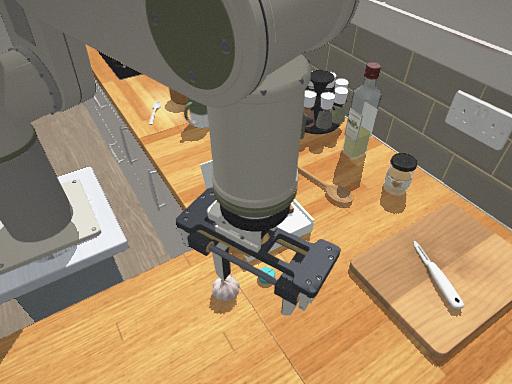

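The scene picture shows the arm hiding most of the white tray (about 200–310, 160–240). A turquoise look-alike is at (266,276).

```bash
python3 - <<'E'
from h import *
for c in("side","wrist","scene"):
    im=save(c,c+"1.png")
    for th in("portion_tray","tablet","square_block"):
        for p in eyes.place_of(c,th)[:6]:
            print(c,th,round(p["conf"],2),np.round(p["xy"]),np.round(onz(c,p["xy"],0 if th=="portion_tray" else .034),3))
s=robot.read_state();print(s["tool_pos"],s["orientation"],s["t"],robot.grip_point_offset)
a=[cv2.imread(f"pics/{c}1.png") for c in("side","wrist")]
cv2.imwrite("pics/both1.png",cv2.resize(np.vstack(a),(0,0),fx=.78,fy=.78))
E
```

```text
side portion_tray 0.58 [265. 230.] [ 0.443 -0.267  0.   ]
side portion_tray 0.56 [266. 209.] [ 0.476 -0.342  0.   ]
side tablet 0.83 [204. 270.] [ 0.453 -0.066  0.034]
side tablet 0.63 [327. 206.] [ 0.346 -0.35   0.034]
side tablet 0.59 [264. 209.] [ 0.452 -0.285  0.034]
side tablet 0.57 [282. 192.] [ 0.452 -0.37   0.034]
side tablet 0.54 [294. 214.] [ 0.392 -0.294  0.034]
side square_block 0.69 [246. 202.] [ 0.499 -0.295  0.034]
side square_block 0.34 [265. 231.] [ 0.416 -0.213  0.034]
side square_block 0.17 [292. 217.] [ 0.392 -0.28   0.034]
wrist tablet 0.86 [194.  33.] [ 0.366 -0.421  0.034]
scene tablet 0.69 [269. 276.] [ 0.363 -0.431  0.034]
scene square_block 0.5 [282. 210.] [ 0.491 -0.294  0.034]
[ 0.26032823 -0.54059646  0.21865374] [3.06281544e+00 6.99009679e-01 3.33289914e-06] 0.7 0.0188
```

View pics/both1.png

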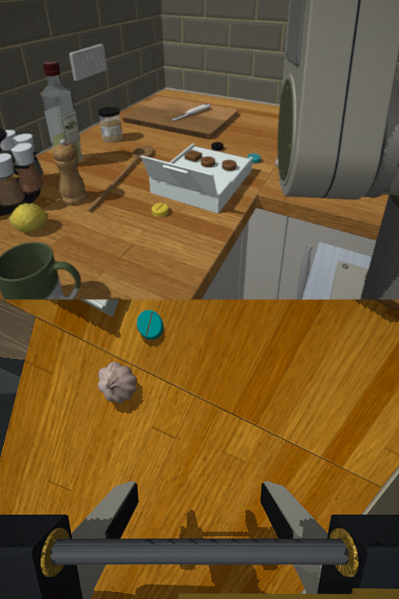

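Side view: the tray is at about (186–323, 186–267) with its lid towards the camera. In its row the square block is at (246,202) and the round tablets at (264,209) and (294,214). The look-alikes are yellow (204,270), turquoise (327,203) and black (281,188), all off the tray. Next is a close crop to check this.

```bash
python3 - <<'E'
import cv2
im=cv2.imread("pics/side1.png")[175:275,175:335]
im=cv2.resize(im,None,fx=5,fy=5,interpolation=cv2.INTER_CUBIC)
for i in range(0,160,20): cv2.putText(im,str(175+i),(i*5,10),0,.4,(0,0,255)); cv2.line(im,(i*5,12),(i*5,20),(0,0,255))
for i in range(0,100,20): cv2.putText(im,str(175+i),(0,i*5+4),0,.4,(0,0,255))
cv2.imwrite("pics/crop1.png",im)
E
```

```text
(no output)
```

View pics/crop1.png

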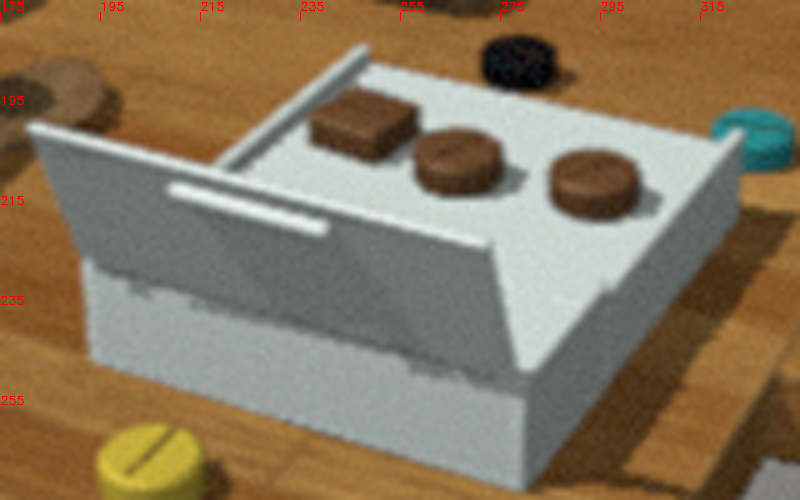

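The crop confirms it: the square is leftmost at (247,199) and the two round tablets are at (267,206) and (294,211), all inside the tray. The yellow, turquoise and black discs are outside it. Now I'll fit the tray pose.

```bash
python3 - <<'E'
from h import *
from scipy.optimize import least_squares
P=np.array([[88,118,0],[-88,118,0],[-88,-90,41],[88,-90,41],[-88,118,46]])/1000
uv=np.array([[193,247],[280,273],[323.4,201],[248,184.4],[281.5,251]])
cal=eyes.calibration("side")
def W(p,P):
    c,s=np.cos(p[2]),np.sin(p[2]); return P@np.array([[c,-s,0],[s,c,0],[0,0,1]]).T+[p[0],p[1],0]
f=lambda p:(proj("side",W(p,P),cal)-uv).ravel()
r=least_squares(f,[.44,-.28,-.1]);print(r.x,np.round(r.fun,1))
c,s=np.cos(r.x[2]),np.sin(r.x[2])
for n,u in(("sq",(247.6,198)),("t1",(267,204)),("t2",(294,208.6))):
    X=onz("side",u,.049,cal); d=X[:2]-r.x[:2]; print(n,X.round(3),np.round([c*d[0]+s*d[1],-s*d[0]+c*d[1]],4))
E
```

```text
[ 0.44390081 -0.27050023 -0.02057121] [ 0.1  0.3  0.3  0.9  1.3 -0.7 -1.  -1.5 -0.7 -0. ]
sq [ 0.49  -0.287  0.049] [ 0.0463 -0.016 ]
t1 [ 0.445 -0.282  0.049] [ 0.0011 -0.011 ]
t2 [ 0.391 -0.287  0.049] [-0.0526 -0.0177]
```

```bash
cat >> h.py <<'E'
from scipy.spatial.transform import Rotation as Rn
TR=np.array([.444,-.2705,-.0206])
def tw(x,y,z,p=TR):
    c,s=np.cos(p[2]),np.sin(p[2]); return np.array([p[0]+c*x-s*y,p[1]+s*x+c*y,z])
def Rdown(yaw):  # tool z down, tool x at yaw
    c,s=np.cos(yaw),np.sin(yaw); return Rn.from_matrix(np.array([[c,s,0],[s,-c,0],[0,0,-1.]]))
def plan(target,yaw,n,fing=0):
    s=robot.read_state(); p=np.array(s["tool_pos"]); R=Rn.from_rotvec(s["orientation"])
    dr=(R.inv()*Rdown(yaw)).as_rotvec()/n; step=(target-p)/n
    for k in range(n):
        print(list(np.round(np.r_[R.inv().apply(step)/.03,np.degrees(dr)/6],2)),fing); R=R*Rn.from_rotvec(dr)
E
python3 - <<'E'
from h import *
plan(tw(0,-.10,.15),np.pi/2+TR[2],11)
E
```

```text
[np.float64(0.72), np.float64(-0.23), np.float64(0.21), np.float64(0.0), np.float64(0.0), np.float64(-0.96)] 0
[np.float64(0.74), np.float64(-0.15), np.float64(0.21), np.float64(0.0), np.float64(0.0), np.float64(-0.96)] 0
[np.float64(0.75), np.float64(-0.08), np.float64(0.21), np.float64(0.0), np.float64(0.0), np.float64(-0.96)] 0
[np.float64(0.75), np.float64(-0.0), np.float64(0.21), np.float64(0.0), np.float64(0.0), np.float64(-0.96)] 0
[np.float64(0.75), np.float64(0.07), np.float64(0.21), np.float64(0.0), np.float64(0.0), np.float64(-0.96)] 0
[np.float64(0.74), np.float64(0.15), np.float64(0.21), np.float64(0.0), np.float64(0.0), np.float64(-0.96)] 0
[np.float64(0.72), np.float64(0.22), np.float64(0.21), np.float64(0.0), np.float64(0.0), np.float64(-0.96)] 0
[np.float64(0.7), np.float64(0.29), np.float64(0.21), np.float64(0.0), np.float64(0.0), np.float64(-0.96)] 0
[np.float64(0.66), np.float64(0.36), np.float64(0.21), np.float64(0.0), np.float64(0.0), np.float64(-0.96)] 0
[np.float64(0.62), np.float64(0.42), np.float64(0.21), np.float64(0.0), np.float64(0.0), np.float64(-0.96)] 0
[np.float64(0.58), np.float64(0.48), np.float64(0.21), np.float64(0.0), np.float64(0.0), np.float64(-0.96)] 0
```

Call:
{"op": "apply_moves", "data": {"steps": [0.72,-0.23,0.21,0,0,-0.96,0,0.74,-0.15,0.21,0,0,-0.96,0,0.75,-0.08,0.21,0,0,-0.96,0,0.75,0,0.21,0,0,-0.96,0,0.75,0.07,0.21,0,0,-0.96,0,0.74,0.15,0.21,0,0,-0.96,0,0.72,0.22,0.21,0,0,-0.96,0,0.7,0.29,0.21,0,0,-0.96,0,0.66,0.36,0.21,0,0,-0.96,0,0.62,0.42,0.21,0,0,-0.96,0,0.58,0.48,0.21,0,0,-0.96,0,0,0,0,0,0,0,0]}}

```text
t: 1.7
tool_pos: [0.4431, -0.3668, 0.1478]
orientation: [-2.228, -2.212, -0.002]
force: [-0.1, 0.0, -0.5]
opening: 0.0178
gripper_force: 0.0
```

```bash
python3 - <<'E'
from h import *
cal=eyes.calibration("wrist"); save("wrist","w2.png")
print({k:robot.read_state()[k] for k in("t","tool_pos","orientation","opening")})
c,s=np.cos(TR[2]),np.sin(TR[2])
for th in("tablet","square_block"):
    for p in eyes.place_of("wrist",th)[:5]:
        X=onz("wrist",p["xy"],.034,cal); d=X[:2]-TR[:2]
        print(th,round(p["conf"],2),np.round(p["xy"]),X.round(3),np.round([c*d[0]+s*d[1],-s*d[0]+c*d[1]],4))
print(proj("wrist",[tw(x,y,z) for x,y,z in((.088,-.09,.041),(-.088,-.09,.041),(.082,.05,.034),(-.082,.05,.034),(.088,.118,.046),(-.088,.118,.046))],cal).round())
E
```

```text
{'t': 1.75, 'tool_pos': array([ 0.44213154, -0.3682428 ,  0.14847399]), 'orientation': array([-2.23459231e+00, -2.20603646e+00, -4.76626606e-04]), 'opening': 0.01373992969488377}
tablet 0.96 [187. 224.] [ 0.376 -0.398  0.034] [-0.0654 -0.1293]
tablet 0.82 [199. 110.] [ 0.394 -0.292  0.034] [-0.0492 -0.0228]
tablet 0.74 [296. 243.] [ 0.482 -0.419  0.034] [ 0.0413 -0.148 ]
tablet 0.65 [258. 101.] [ 0.446 -0.285  0.034] [ 0.0019 -0.0142]
square_block 0.8 [313. 116.] [ 0.493 -0.298  0.034] [ 0.05   -0.0263]
[[ 351.  189.]
 [ 158.  187.]
 [ 360.   18.]
 [ 154.   15.]
 [ 386.  -98.]
 [ 132. -102.]]
```

View pics/w2.png

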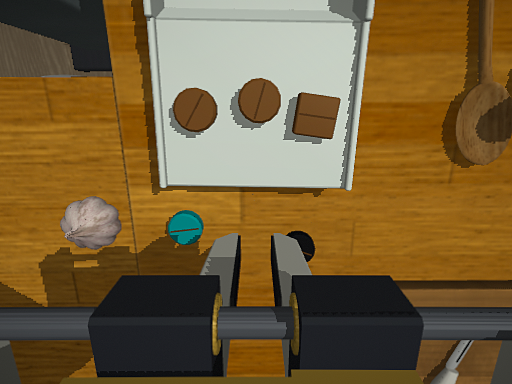

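Seen from above, the tray matches my fit. The tablets are at tray x ≈ −49 and +2 mm, and the square is at +50 mm. Pixels are tablets (195,109) and (259,100), square (316,115). Now I'll go down behind the middle tablet and sweep it.

Call:
{"op": "apply_moves", "data": {"steps": [0.22,0,0.9,0,0,0,0,0.22,0,0.9,0,0,0,0,0.22,0,0.9,0,0,0,0,0.22,0,0.9,0,0,0,0,0,0,0,0,0,0,0]}}

```text
t: 2.27
tool_pos: [0.4378, -0.3408, 0.0357]
orientation: [-2.235, -2.194, 0.001]
force: [-0.9, 1.8, -0.7]
opening: 0.0003
gripper_force: 0.0
```

Call:
{"op": "apply_moves", "data": {"steps": [0,0,-0.07,0,0,0,0,0,0,0,0,0,0,0]}}

```text
t: 2.43
tool_pos: [0.4424, -0.3455, 0.0458]
orientation: [2.239, 2.2, -0.0]
force: [0.4, -0.8, 0.2]
opening: 0.0003
gripper_force: 0.0
```

Call:
{"op": "apply_moves", "data": {"steps": [0,0,0,0,0,0,0,0,0,0,0,0,0,0]}}

```text
t: 2.6
tool_pos: [0.443, -0.3455, 0.0461]
orientation: [2.237, 2.2, 0.0]
force: [-0.3, 0.3, 0.2]
opening: 0.0005
gripper_force: 0.0
```

Call:
{"op": "apply_moves", "data": {"steps": [0.1,0,0.2,0,0,0,0,0.36,0,0,0,0,0,0,0.36,0,0,0,0,0,0,0.36,0,0,0,0,0,0,0.36,0,0,0,0,0,0,0.36,0,0,0,0,0,0,0.36,0,0,0,0,0,0,0.36,0,0,0,0,0,0,0.36,0,0,0,0,0,0,0.36,0,0,0,0,0,0,0.36,0,0,0,0,0,0,0.36,0,0,0,0,0,0]}}

```text
t: 3.6
tool_pos: [0.4438, -0.2209, 0.0375]
orientation: [2.239, 2.203, 0.0]
force: [0.4, -3.6, 7.3]
opening: 0.0009
gripper_force: 4.9
```

```bash
python3 - <<'E'
from h import *
s=robot.read_state();print(s["tool_pos"],s["force"])
im=save("side","s3.png")[175:275,175:335]
cv2.imwrite("pics/s3c.png",cv2.resize(im[:,:,::-1],None,fx=4,fy=4,interpolation=cv2.INTER_CUBIC))
E
```

```text
[ 0.44376001 -0.22086377  0.03752941] [ 0.37947428 -3.57580592  7.31956338]
```

View pics/s3c.png

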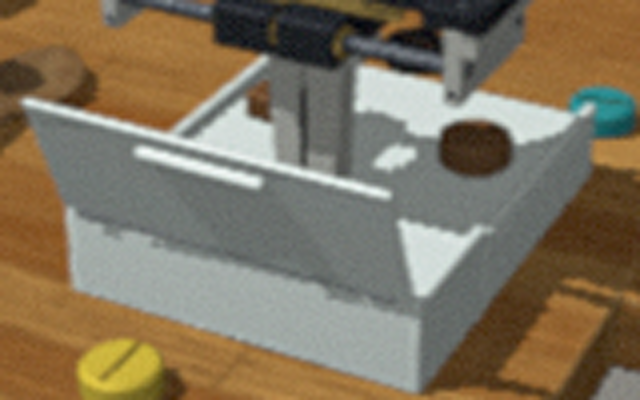

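The gripper is at the chute end. The picture shows the second tablet still on the deck at crop (475,147) and the square behind the fingers at (260,100). The first tablet is hidden by the lid, so I'll lift, back off and look.

Call:
{"op": "apply_moves", "data": {"steps": [0,0,-0.8,0,0,0,0,-0.2,-0.2,-0.9,0,0,0,0,-0.7,-0.45,-0.9,0,0,0,0,-0.7,-0.5,-0.9,0,0,0,0,-0.7,-0.5,0,0,0,0,0,0,0,0,0,0,0,0,0,0,0,0,0,0,0,0,0,0,0,0,0,0]}}

```text
t: 4.32
tool_pos: [0.393, -0.2892, 0.1417]
orientation: [-2.239, -2.202, -0.001]
force: [1.1, 0.4, -0.6]
opening: 0.0004
gripper_force: 0.0
```

```bash
python3 - <<'E'
from h import *
cal=eyes.calibration("wrist"); save("wrist","w4.png")
s=robot.read_state(); c,q=np.cos(TR[2]),np.sin(TR[2])
loc=lambda X:np.round([c*(X[0]-TR[0])+q*(X[1]-TR[1]),-q*(X[0]-TR[0])+c*(X[1]-TR[1])],4)
print(loc(s["tool_pos"]),s["tool_pos"][2])
for th in("tablet","square_block"):
    for p in eyes.place_of("wrist",th)[:5]:
        print(th,round(p["conf"],2),np.round(p["xy"]),loc(onz("wrist",p["xy"],.034,cal)),loc(onz("wrist",p["xy"],.006,cal)))
E
```

```text
[-0.0505 -0.0195] 0.14154209655555666
tablet 0.98 [314. 103.] [-0.0022  0.0604] [0.0028 0.0602]
tablet 0.56 [257. 197.] [-0.0497 -0.0223] [-0.0495 -0.031 ]
square_block 0.84 [363. 200.] [ 0.0485 -0.0252] [ 0.0587 -0.0341]
```

View pics/w4.png

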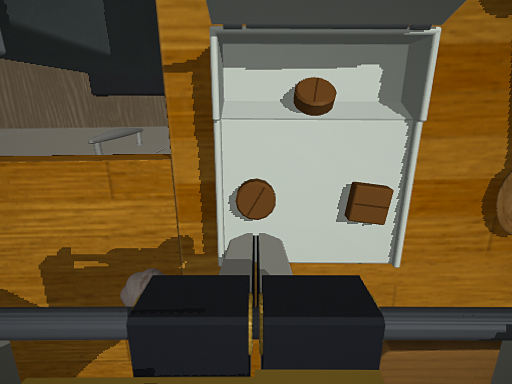

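The first tablet, at (315,95), is past the deck edge but still leans on the chute, so I'll nudge it down later. The second tablet is at (256,199) and the square hasn't moved, at (369,203). Next is the second sweep.

Call:
{"op": "apply_moves", "data": {"steps": [-0.84,0.02,0.2,0,0,0,0,-0.84,0.02,0.9,0,0,0,0,0,0,0.9,0,0,0,0,0,0,0.8,0,0,0,0,0,0,0.4,0,0,0,0,0,0,0.1,0,0,0,0,0,0,0,0,0,0,0,0,0,0,0,0,0,0]}}

```text
t: 5.13
tool_pos: [0.3943, -0.3406, 0.0446]
orientation: [2.238, 2.203, 0.0]
force: [-0.4, 1.0, 0.4]
opening: 0.0005
gripper_force: 0.0
```

Call:
{"op": "apply_moves", "data": {"steps": [0.1,0,0.15,0,0,0,0,0.37,0,0,0,0,0,0,0.37,0,0,0,0,0,0,0.37,0,0,0,0,0,0,0.37,0,0,0,0,0,0,0.37,0,0,0,0,0,0,0.37,0,0,0,0,0,0,0.37,0,0,0,0,0,0,0.37,0,0,0,0,0,0,0.37,0,0,0,0,0,0,0.37,0,0,0,0,0,0,0.37,0,0,0,0,0,0]}}

```text
t: 6.13
tool_pos: [0.396, -0.215, 0.0396]
orientation: [2.238, 2.202, -0.0]
force: [-1.0, -4.7, 17.5]
opening: 0.0004
gripper_force: 9.3
```

Call:
{"op": "apply_moves", "data": {"steps": [0.2,0,-0.1,0,0,0,0,0.2,0,0,0,0,0,0,0.15,0,0,0,0,0,0,0,0,0,0,0,0,0]}}

```text
t: 6.47
tool_pos: [0.3962, -0.1983, 0.0424]
orientation: [2.238, 2.203, 0.0]
force: [-0.2, -0.4, 4.3]
opening: 0.0005
gripper_force: 2.2
```

Call:
{"op": "apply_moves", "data": {"steps": [0,0,-0.9,0,0,0,0,-0.5,0.4,-0.9,0,0,0,0,-0.9,0.4,-0.9,0,0,0,0,-0.9,0,-0.9,0,0,0,0,-0.5,0,0,0,0,0,0,0,0,0,0,0,0,0,0,0,0,0,0,0,0,0,0,0,0,0,0,0]}}

```text
t: 7.13
tool_pos: [0.4174, -0.282, 0.1482]
orientation: [-2.238, -2.201, -0.0]
force: [-0.0, 0.4, -0.0]
opening: 0.0007
gripper_force: 0.0
```

```bash
python3 - <<'E'
from h import *
cal=eyes.calibration("wrist"); im=save("wrist","w5.png")
s=robot.read_state(); c,q=np.cos(TR[2]),np.sin(TR[2])
loc=lambda X:np.round([c*(X[0]-TR[0])+q*(X[1]-TR[1]),-q*(X[0]-TR[0])+c*(X[1]-TR[1])],4)
print(loc(s["tool_pos"]),s["tool_pos"][2])
for th in("tablet","square_block"):
    for p in eyes.place_of("wrist",th)[:5]:
        print(th,round(p["conf"],2),np.round(p["xy"]),loc(onz("wrist",p["xy"],.034,cal)),loc(onz("wrist",p["xy"],.006,cal)))
for y,z in((.05,.034),(.064,.006),(.112,.006),(.112,.046)): print(y,z,proj("wrist",[tw(-.03,y,z)],cal).round())
cv2.imwrite("pics/w5c.png",cv2.resize(im[0:280,130:470,::-1],None,fx=2,fy=2,interpolation=cv2.INTER_CUBIC))
E
```

```text
[-0.0263 -0.0118] 0.14819391724529304
tablet 0.82 [231. 100.] [-0.0485  0.0709] [-0.0506  0.071 ]
tablet 0.59 [281. 109.] [-0.0051  0.063 ] [-0.003   0.0624]
square_block 0.75 [336. 208.] [ 0.0496 -0.0276] [ 0.0572 -0.0373]
square_block 0.33 [284. 111.] [-0.0023  0.0615] [0.0001 0.0606]
0.05 0.034 [[252. 125.]]
0.064 0.006 [[253. 108.]]
0.112 0.006 [[253.  52.]]
0.112 0.046 [[252.  45.]]
```

View pics/w5c.png

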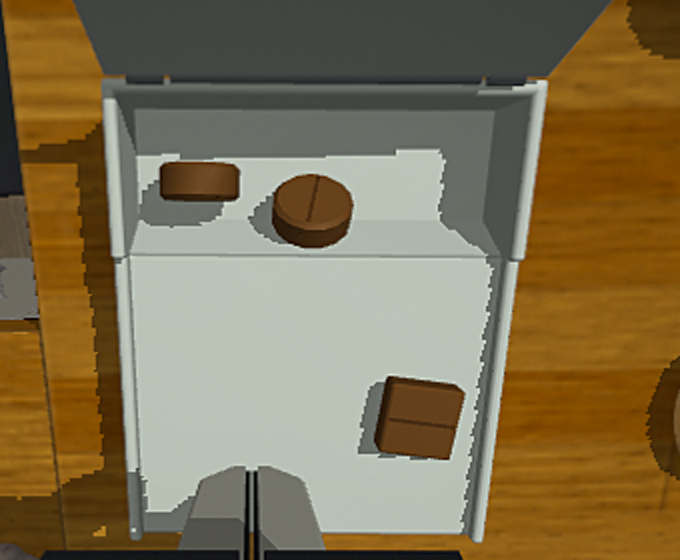

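Pixels are in the original picture's scale. Both tablets are over the edge: one stands on its rim at about (230,90) and the other leans on the chute at (286,104). The square hasn't moved, at (340,208). I'll tip both flat, the standing one first.

Call:
{"op": "apply_moves", "data": {"steps": [0.51,-0.2,0.9,0,0,0,0,0.51,-0.19,0.9,0,0,0,0,0.51,-0.19,0.9,0,0,0,0,0.51,-0.19,0.6,0,0,0,0,0,0,0.2,0,0,0,0,0,0,0,0,0,0,0,0,0,0,0,0,0,0]}}

```text
t: 7.87
tool_pos: [0.3968, -0.222, 0.0455]
orientation: [2.238, 2.204, -0.0]
force: [0.9, -0.8, 0.8]
opening: 0.0009
gripper_force: 0.0
```

Call:
{"op": "apply_moves", "data": {"steps": [0,0,0.25,0,0,0,0,0.1,0,0,0,0,0,0,0.4,0,0,0,0,0,0,0.45,0,0,0,0,0,0,0.2,0,0,0,0,0,0,0,0,0,0,0,0,0,0,0,0,0,0,0,0]}}

```text
t: 8.45
tool_pos: [0.3972, -0.1871, 0.0378]
orientation: [2.238, 2.204, 0.0]
force: [0.5, -0.1, 1.0]
opening: 0.0007
gripper_force: 0.0
```

Call:
{"op": "apply_moves", "data": {"steps": [0,0,-0.9,0,0,0,0,-0.25,0.5,-0.1,0,0,0,0,-0.25,0.5,0,0,0,0,0,-0.23,0.5,0,0,0,0,0,0,0,0,0,0,0,0,0,0,0.55,0,0,0,0,0,0,0,0,0,0,0,0,0,0,0,0,0,0]}}

```text
t: 9.12
tool_pos: [0.4399, -0.2092, 0.0499]
orientation: [-2.237, -2.201, 0.001]
force: [-0.7, -0.5, -0.0]
opening: 0.0005
gripper_force: 0.0
```

Call:
{"op": "apply_moves", "data": {"steps": [0,0,0.25,0,0,0,0,0.02,0,0.2,0,0,0,0,0.12,0,0.17,0,0,0,0,0.15,0,0.17,0,0,0,0,0,0,0,0,0,0,0]}}

```text
t: 9.53
tool_pos: [0.441, -0.2004, 0.0265]
orientation: [-2.238, -2.203, 0.0]
force: [-0.3, 0.8, -0.4]
opening: 0.0007
gripper_force: 0.0
```

Call:
{"op": "apply_moves", "data": {"steps": [0,0,-0.9,0,0,0,0,-0.4,-0.3,-0.9,0,0,0,0,-0.8,-0.3,-0.9,0,0,0,0,-0.8,0,-0.9,0,0,0,0,-0.7,0,-0.4,0,0,0,0,0,0,0,0,0,0,0,0,0,0,0,0,0,0]}}

```text
t: 10.12
tool_pos: [0.4223, -0.2827, 0.1477]
orientation: [2.241, 2.201, 0.0]
force: [-0.9, 0.8, -0.8]
opening: 0.0004
gripper_force: 0.0
```

```bash
python3 - <<'E'
from h import *
cal=eyes.calibration("wrist"); im=save("wrist","w6.png")
s=robot.read_state(); c,q=np.cos(TR[2]),np.sin(TR[2])
loc=lambda X:np.round([c*(X[0]-TR[0])+q*(X[1]-TR[1]),-q*(X[0]-TR[0])+c*(X[1]-TR[1])],4)
print(loc(s["tool_pos"]),s["tool_pos"][2])
for th in("tablet","square_block"):
    for p in eyes.place_of("wrist",th)[:5]:
        print(th,round(p["conf"],2),np.round(p["xy"]),loc(onz("wrist",p["xy"],.034,cal)),loc(onz("wrist",p["xy"],.006,cal)))
cv2.imwrite("pics/w6c.png",cv2.resize(im[0:280,130:470,::-1],None,fx=2,fy=2,interpolation=cv2.INTER_CUBIC))
E
```

```text
[-0.022  -0.0113] 0.14636862134224476
tablet 0.7 [280.  90.] [-0.0015  0.0778] [0.0006 0.0786]
tablet 0.56 [224.  80.] [-0.0489  0.086 ] [-0.0516  0.0877]
square_block 0.56 [332. 204.] [ 0.0506 -0.0247] [ 0.0579 -0.0341]
```

View pics/w6c.png

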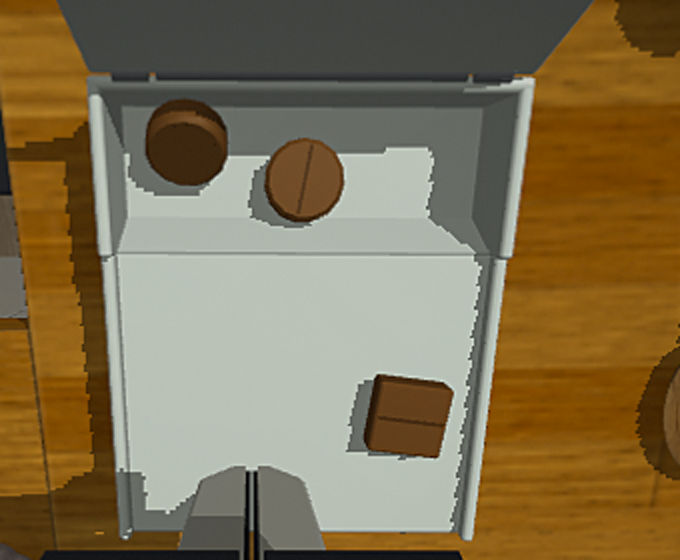

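The middle tablet now lies flat in the trough at (282,90). The other leans against the outer wall at (223,71), so I'll press it down too.

Call:
{"op": "apply_moves", "data": {"steps": [0.7,-0.18,0.5,0,0,0,0,0.7,-0.18,0.55,0,0,0,0,0.7,-0.18,0.6,0,0,0,0,0.7,-0.18,0.6,0,0,0,0,0.65,-0.18,0.5,0,0,0,0,0,0,0,0,0,0,0,0,0,0,0,0,0,0]}}

```text
t: 10.85
tool_pos: [0.3953, -0.1756, 0.0627]
orientation: [-2.233, -2.204, 0.002]
force: [0.1, 0.6, 0.5]
opening: 0.0007
gripper_force: 0.0
```

Call:
{"op": "apply_moves", "data": {"steps": [0,0,0.25,0,0,0,0,0,0,0.25,0,0,0,0,0,0,0.2,0,0,0,0,0,0,0.2,0,0,0,0,0,0,0.2,0,0,0,0,0,0,0.05,0,0,0,0,0,0,0,0,0,0,0]}}

```text
t: 11.43
tool_pos: [0.397, -0.1783, 0.0298]
orientation: [-2.24, -2.203, 0.0]
force: [-0.4, -0.3, 0.2]
opening: 0.0006
gripper_force: 0.0
```

Call:
{"op": "apply_moves", "data": {"steps": [0,0,-0.9,0,0,0,0,0,0.1,-0.9,0,0,0,0,0,0.3,-0.9,0,0,0,0,0,0.4,-0.9,0,0,0,0,0,0.4,-0.9,0,0,0,0,0,0.4,0,0,0,0,0,0,0,0,0,0,0,0]}}

```text
t: 12.02
tool_pos: [0.4476, -0.1796, 0.1674]
orientation: [2.236, 2.2, 0.003]
force: [-0.1, 0.3, -0.3]
opening: 0.0006
gripper_force: 0.0
```

```bash
python3 - <<'E'
from h import *
cal=eyes.calibration("wrist"); im=save("wrist","w7.png")
s=robot.read_state(); c,q=np.cos(TR[2]),np.sin(TR[2])
loc=lambda X:np.round([c*(X[0]-TR[0])+q*(X[1]-TR[1]),-q*(X[0]-TR[0])+c*(X[1]-TR[1])],4)
print(loc(s["tool_pos"]),s["tool_pos"][2])
for p in eyes.place_of("wrist","tablet")[:5]: print(p["conf"],p["xy"],loc(onz("wrist",p["xy"],.006,cal)))
print("mill",onz("side",(92,260),0),"lemon",onz("side",(35,298),0), "lid edge y if z .112",loc(onz("side",(181,200),.112)),loc(onz("side",(273,224),.112)))
cv2.imwrite("pics/w7s.png",np.hstack([im[:,:,::-1]]))
E
```

```text
[-0.0002  0.0916] 0.16549665939900726
0.8 [251.4, 188.4] [-0.0024  0.0809]
0.8 [279.4, 105.0] [0.0258 0.1686]
0.7 [205.1, 185.4] [-0.0529  0.084 ]
mill [ 0.67222177 -0.04353025  0.        ] lemon [0.67850368 0.07227968 0.        ] lid edge y if z .112 [0.0839 0.1456] [-0.0869  0.1463]
```

View pics/w7s.png

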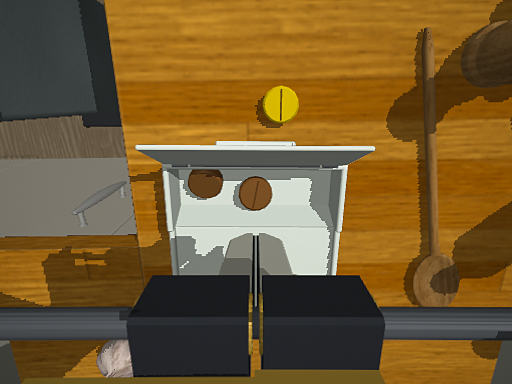

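Both tablets lie flat in the trough at (206,183) and (255,193). The lid edge is at row 150, and the yellow look-alike at (281,104) is clear of my path. Next I'll reach over the lid and push it shut from outside.

Call:
{"op": "apply_moves", "data": {"steps": [0.87,0,-0.1,0,0,0,0,0.87,0,0,0,0,0,0,0.87,0,0,0,0,0,0,0.87,0,0,0,0,0,0,0,0,0.8,0,0,0,0,0,0,0.8,0,0,0,0,0,0,0.9,0,0,0,0,0,0,0,0,0,0,0,0,0,0,0,0,0,0]}}

```text
t: 12.87
tool_pos: [0.4438, -0.0737, 0.0909]
orientation: [-2.236, -2.199, 0.005]
force: [0.5, 0.8, 0.1]
opening: 0.0004
gripper_force: 0.0
```

Call:
{"op": "apply_moves", "data": {"steps": [-0.3,0,0,0,0,0,0,-0.3,0,0,0,0,0,0,-0.3,0,0,0,0,0,0,-0.3,0,0,0,0,0,0,-0.3,0,0,0,0,0,0,-0.3,0,0,0,0,0,0,-0.3,0,0,0,0,0,0,-0.3,0,0,0,0,0,0,-0.3,0,0,0,0,0,0,-0.3,0,0,0,0,0,0,-0.1,0,0,0,0,0,0]}}

```text
t: 13.78
tool_pos: [0.4451, -0.1687, 0.0932]
orientation: [2.24, 2.202, -0.001]
force: [-1.4, -0.6, -0.9]
opening: 0.0002
gripper_force: 0.0
```

Call:
{"op": "apply_moves", "data": {"steps": [0,0,0,0,0,0,0,0,0,-0.5,0,0,0,0,0,0,-0.9,0,0,0,0,0,0,-0.9,0,0,0,0,0,0,-0.9,0,0,0,0,-0.3,0,-0.5,0,0,0,0,-0.9,0,0,0,0,0,0,-0.9,0,0,0,0,0,0,-0.9,0,0,0,0,0,0,-0.9,0,0,0,0,0,0,-0.9,0,0,0,0,0,0,0,0,0,0,0,0,0,0]}}

```text
invalid input
```

```bash
python3 - <<'E'
from h import *
cal=eyes.calibration("wrist"); w=save("wrist","w8.png"); s=save("side","s8.png"); print(robot.read_state()["tool_pos"])
print(proj("side",[tw(x,.05,.050) for x in(-.086,.086)]).round())
b=cv2.resize(s[160:290,170:340],(510,390),interpolation=cv2.INTER_CUBIC)
cv2.imwrite("pics/f8.png",np.hstack([b,cv2.resize(w,(290,218)) if 0 else np.vstack([cv2.resize(w,(288,216)),np.zeros((174,288,3),np.uint8)])])[:,:,::-1])
E
```

```text
[ 0.44508924 -0.16796962  0.09317739]
[[296. 229.]
 [213. 208.]]
```

View pics/f8.png

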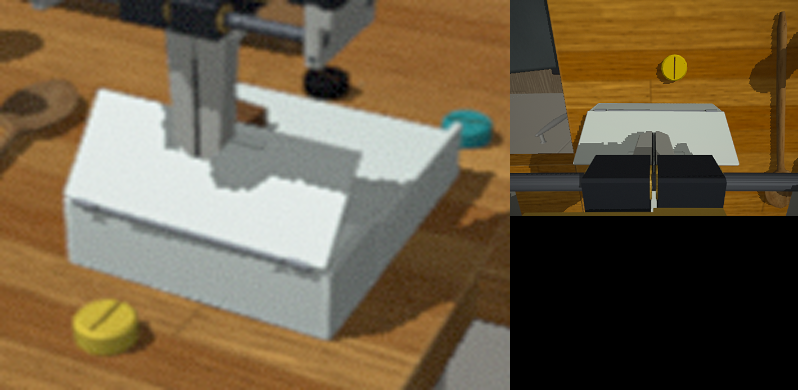

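The lid is past upright and falling; in the side half of the picture its free edge is still raised, near (98,90)–(360,150). I'll lift clear and let it fall.

Call:
{"op": "apply_moves", "data": {"steps": [0,0,-0.5,0,0,0,0,0,0,-0.9,0,0,0,0,0,0,-0.5,0,0,0,0,-0.4,0,0,0,0,0,0,-0.5,0,0,0,0,0,0,0,0,0,0,0,0,0,0,0,0,0,0,0,0,0,0,0,0,0,0,0,0,0,0,0,0,0,0]}}

```text
t: 14.63
tool_pos: [0.4444, -0.1937, 0.1495]
orientation: [-2.238, -2.203, 0.0]
force: [0.1, 0.2, -0.1]
opening: 0.0003
gripper_force: 0.0
```

Call:
{"op": "apply_moves", "data": {"steps": [0,0,0.9,0,0,0,0,0,0,0.8,0,0,0,0,0,0,0.5,0,0,0,0,0,0,0.4,0,0,0,0,0,0,0,0,0,0,0,0,0,0,0,0,0,0]}}

```text
t: 15.13
tool_pos: [0.4444, -0.1938, 0.0719]
orientation: [-2.238, -2.203, 0.0]
force: [-0.0, 0.8, 0.4]
opening: 0.0006
gripper_force: 0.0
```

Call:
{"op": "apply_moves", "data": {"steps": [0,0,0.3,0,0,0,0,0,0,0.2,0,0,0,0,0,0,0.15,0,0,0,0,0,0,0.1,0,0,0,0,0,0,0,0,0,0,0]}}

```text
t: 15.55
tool_pos: [0.4449, -0.1944, 0.0511]
orientation: [-2.239, -2.203, 0.0]
force: [-6.4, 3.4, 13.5]
opening: 0.0005
gripper_force: 6.7
```

Contact at z ≈ 51 mm matches a shut lid, whose top is at 50 mm. I'll lift away and check.

Call:
{"op": "apply_moves", "data": {"steps": [0,0,-0.5,0,0,0,0,0,0,-0.9,0,0,0,0,0,0,-0.9,0,0,0,0,-0.6,0,-0.9,0,0,0,0,-0.9,0,-0.9,0,0,0,0,-0.9,0,-0.6,0,0,0,0,-0.9,0,0,0,0,0,0,-0.9,0,0,0,0,0,0,0,0,0,0,0,0,0,0,0,0,0,0,0,0]}}

```text
t: 16.38
tool_pos: [0.4423, -0.3213, 0.1905]
orientation: [-2.241, -2.201, -0.0]
force: [0.2, 0.8, 0.0]
opening: 0.0003
gripper_force: 0.0
```

```bash
python3 - <<'E'
from h import *
c,q=np.cos(TR[2]),np.sin(TR[2])
loc=lambda X:np.round([c*(X[0]-TR[0])+q*(X[1]-TR[1]),-q*(X[0]-TR[0])+c*(X[1]-TR[1])],4)
s=robot.read_state(); print(s["tool_pos"],s["force"],s["t"])
cal=eyes.calibration("wrist"); w=save("wrist","w9.png")
for th in("tablet","square_block"):
    for p in eyes.place_of("wrist",th)[:5]: print(th,round(p["conf"],2),np.round(p["xy"]),loc(onz("wrist",p["xy"],.034,cal)))
g=cv2.cvtColor(w,cv2.COLOR_RGB2GRAY).astype(int)
for x in(-.06,-.03,.02):  # edge of lid vs deck along tray y
    ys=np.arange(.03,.13,.004); uv=proj("wrist",[tw(x,y,.050) for y in ys],cal).round().astype(int)
    print(x,[(round(y*1000),int(g[v,u])) for y,(u,v) in zip(ys,uv) if 0<=u<512 and 0<=v<384])
E
```

```text
[ 0.44233433 -0.32132968  0.19046507] [0.21097657 0.75559571 0.03539641] 16.3833
tablet 0.91 [293. 259.] [ 0.0428 -0.144 ]
tablet 0.6 [199. 242.] [-0.0651 -0.1229]
square_block 0.9 [301. 155.] [ 0.0465 -0.0229]
-0.06 [(30, 193), (34, 192), (38, 192), (42, 103), (46, 115), (50, 173), (54, 190), (58, 189), (62, 190), (66, 189), (70, 190), (74, 188), (78, 188), (82, 188), (86, 188), (90, 188), (94, 187), (98, 185), (102, 187), (106, 184), (110, 184)]
-0.03 [(30, 193), (34, 194), (38, 193), (42, 114), (46, 109), (50, 188), (54, 202), (58, 90), (62, 192), (66, 191), (70, 190), (74, 190), (78, 190), (82, 190), (86, 189), (90, 189), (94, 189), (98, 188), (102, 188), (106, 187), (110, 187), (114, 186)]
0.02 [(30, 195), (34, 195), (38, 195), (42, 112), (46, 105), (50, 198), (54, 196), (58, 145), (62, 188), (66, 192), (70, 193), (74, 192), (78, 191), (82, 193), (86, 192), (90, 191), (94, 192), (98, 192), (102, 192), (106, 191), (110, 191), (114, 191)]
```

The lid's edge sits at tray y ≈ 50 mm along its whole width, so it is shut. The square hasn't moved, and no tablets are left on the deck.

```bash
python3 -c "
from plant import robot
print(robot.close_job())"
```

```text
the job is handed in; nothing more can be done
None
```

I swept both round tablets into the trough, shut the lid fully, left the square block where it was on the deck, and handed the job in at about 16.5 s on the robot's clock (limit 48 s).

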